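# Seat the keyed collar of a filter holder and hold it home

### The job

Lift the white dust cap off the steel filter holder and set it down gently, upright, on the worktop beside the holder. Then turn the knurled collar until its hidden keyways drop over the pins, push it down against its spring until it is fully home on the holder's shoulder, and finish while still holding it there (the spring lifts it again if you let go). Leave the other things on the worktop alone.

Things in the scene. Friction and masses are not known exactly. Their poses are not given: they have to be found in the camera images.
- holder: Steel filter holder, fixed to the worktop. Origin: centre of its underside, on the worktop; z up. Foot 108 mm across, 8 mm thick, four screw heads 3 mm high; on it a body 80 mm across with a flat shoulder 30 mm above the origin; a central spigot 34 mm across rises to 73 mm above the origin. A 12 mm hose nozzle sticks out along the holder's +y to 80 mm from the axis, 17 mm up.
- shoulder (a point): Centre of the holder's shoulder, on its axis, 30 mm above its origin. Four equal 5 mm round pins, 90 degrees apart, stand out of the spigot to 22.5 mm from the axis, upper edge 26 mm above the shoulder, hidden in the collar. Their direction is not tied to the holder's axes (this frame says nothing of it): find it by feel.
- collar: Loose knurled aluminium collar (0.08 to 0.16 kg) round the spigot, 54 mm across, 32 mm high; grip its side. Origin: centre of its lower rim, z up. Bore 37 mm (1.5 mm play all round). Inside, four blind keyways 90 degrees apart, 10 mm wide, open only below. It starts resting on the pins, its origin 12 mm above the shoulder, and cannot go down; fully home its origin is level with the shoulder.
- collar_top (a point): Centre of the collar's top face, 32 mm above its origin. The collar must be turned by 20 to 70 degrees, either way, before the keyways stand over the pins (they pass within about 6 degrees either side); then it goes down freely for 6 mm, and 6 mm more against the spring ring.
- spring_ring (a joint): Dark steel spring ring, 45 to 53 mm in diameter, let into the holder's shoulder under the collar's lower rim. Value in m: 0 = up, its top 6 mm above the shoulder; 0.006 = pressed level with the shoulder. It pushes up with about 3 N at first contact and 8 N when level, more than the collar's weight, so a collar let go rises by 6 mm.
- cap: Loose white plastic dust cap (0.06 to 0.13 kg): upside-down cup 74 mm across, 54 mm high (65 mm inside, 50 mm deep), with a round knob on top to lift it by, 22 mm across, from 54 to 84 mm above the origin. Origin: centre of its lower rim, z up. It starts on the holder's shoulder over the collar, about 5 mm of play all round; lift it straight up 50 mm to clear collar and spigot.
- cup: Bystander: clear specimen cup with a white lid, 61 mm across, 70 mm high. Origin: centre of its underside. Leave alone.
- petri: Bystander: petri dish with lid, 90 mm across, 15 mm high. Origin: centre of its underside. Leave alone.
- timer: Bystander: white lab timer lying on its back, 66 x 72 x 16 mm. Origin: centre of its underside. Leave alone.
- forceps: Bystander: steel forceps lying on the side, 131 mm long (along its x), 16 mm wide, 9 mm high. Origin: centre of its underside. Leave alone.
Things that resemble listed ones, but are neither listed nor needed, are in the scene too. Leave any blue or red look-alike of the cap alone.

How it is judged:
On the way, in this order (a step that is already met when the one before it is completed fails the run):
1. the cap is lifted clear of the holder (contact force between the fingers and cap above 0.3 N and z of cap in the frame of holder above 0.075 m), for 0.1 s.
2. the cap stands upright on the worktop beside the holder, let go (height (world z) of cap below 0.006 m and angle between cap's own z axis and vertical below 0.08 rad and horizontal distance between cap and holder above 0.088 m and contact force between the arm and cap below 0.05 N and linear speed of cap below 0.02 m/s), for 0.2 s.
3. the collar's keyways have dropped over the pins (z of collar in the frame of holder below 0.0375 m and horizontal distance between collar and holder below 0.004 m and angle between collar's own z axis and vertical below 0.08 rad), for 0.1 s.
At the end, for the whole second after the job is handed in: At the end the fingers hold the collar down (over 1.5 N), rim within 2 mm of the shoulder, within 4 mm of the axis, tilt under 0.08 rad, spring ring in by over 4.2 mm; the cap stands upright (0.08 rad) on the worktop, over 88 mm from the holder's axis, untouched (z of collar in the frame of holder below 0.032 m and horizontal distance between collar and holder below 0.004 m and angle between each of collar, cap's own z axis and vertical below 0.08 rad and value of joint spring_ring above 0.0042 m and contact force between the fingers and collar above 1.5 N and height (world z) of cap below 0.006 m and horizontal distance between cap and holder above 0.088 m and contact force between the arm and cap below 0.05 N); the arm keeps its last pose, push and grip.
It fails at once if the cap comes down hard on the worktop (over 0.6 m/s within 40 mm of it) (linear speed of cap above 0.6 m/s and height (world z) of cap below 0.04 m).
It fails at once if a bystander is pushed by more than 20 mm or toppled (distance of any of cup, petri, timer, forceps from where it was at the start of the episode above 0.02 m or angle between cup's own z axis and vertical above 0.3 rad).
It also fails if it takes over 48 s, if anything falls off the work surface, if the arm or the gripper's body presses on something with over 40 N, if the wrist force passes 120 N, or if a joint passes its speed limit or range.

### The arm

A 7-joint arm with a two-finger parallel gripper is mounted at the origin on a cart in front of the work surface, level with it; the furniture and walls round the work are solid. World frame = base frame: x ahead of the robot, y to its left, z up, the work surface at z = 0. Lengths are in m, angles in rad, forces in N, time in s.
With the tool pointing down it reaches from about 0.4 to 0.9 m from the base axis. Payload 5.6 kg.
Tool frame: the origin (TCP) lies midway between the tips of the shut fingers; the grasp point (between the pads) lies 19 mm behind it; z points along the fingers, y is the line along which they close (so a half turn about z gives the same grasp; the last joint's range is limited). The gripper opens to 92 mm and grips with 3 to 60 N. Pads are 20 mm wide; open, the fingers measure 128 mm over their backs; the gripper's body (75 mm by 189 mm) begins 69 mm behind the grasp point.
Start: joints at [1.205, 0.468, -0.012, 1.603, 0.006, 1.071, -0.056], TCP at [0.206, -0.616, 0.215] pointing down, gripper open.
Joint ranges: [-2.53, 2.53], [-0.31, 2.02], [-1.57, 1.55], [0.28, 2.44], [-1.29, 4.43], [0.15, 1.84], [-2.92, 2.92]. Speed limits (rad/s): [2.57, 2.57, 3.14, 3.14, 3.14, 3.14, 3.14].

### API

Orientations are given as a 3x3 rotation matrix whose columns are the frame's x, y, z axes.
In Python, from station import env, effector, solver, viewer, workorder, search_frame, tip_of gives the robot as it stands. Calls block until the motion is done:
- env.reach(position, orientation): joint-space move of the TCP to a pose.
- env.movel(position, frame=None, rate=0.15): straight line of the TCP; frame=None keeps the orientation; rate is the mean speed in m/s.
- env.goto_joints(angles): joint-space move.
- effector.release() and effector.grasp(squeeze=None): open the fingers fully, or close them until they stop; squeeze is the grip in N (None keeps the last).
- env.pause(seconds).
- solver.inverse_kinematics(position, orientation): joint angles nearest the present ones, or None.
- env.sense(): the state.
- viewer.read_camera(name): name is "side" or "top"; returns (picture, depth): 480x640x3 uint8, red, green, blue; 480x640 float32, m along the optical axis (not along the pixel's ray), 0 where there is no reading.
- viewer.camera_info(name): a dict with "intrinsics" (3x3 intrinsics, pixels), "dist_coeffs" ([k1, k2, p1, p2, k3] as OpenCV has them; the pictures are not rectified), "eye" and "rotation" of the camera in the world. Camera axes: x right, y up, looking along -z (the intrinsics and any distortion apply to the point x, -y, -z); pixel columns grow to the right and rows downward; lengths in m; the calibration is good to about 2 mm. A picture is of the moment at which its call begins. camera_info takes no time and is no camera call.
A pose or a line that the arm cannot do raises env.PlanningError and nothing moves.
- workorder.finish_job(): hands the job in; it is judged then, once.
Trained networks look in the newest picture that a camera, given by its name, has taken for a name from the list of things; names that differ only in an ending like _2 or _b are one class to them, and where a whole thing is asked for, a point or a joint stands for the part that bears it (a point fixed in the world has none). Each returns a list of dicts, best first, with "score" (0 to 1); they miss things now and then, are a little off and sometimes report something else, mostly with a low value. They report only what shows in the picture. A call takes as long as a camera call. They do not tell look-alikes from the thing itself.
- search_frame(camera, name): "at" ([x, y, z] in m, in world coordinates, good to about 4 mm: the middle of the surface that is visible of it).
- tip_of(camera, name): "at" ([x, y, z] in m, in world coordinates, good to about 4 mm: a listed point, or the origin of a listed thing).
The state is a dict: "t": time; "joint_positions": joint angles; "joint_velocities": joint speeds; "tau": joint torques, N m; "ee_pos": TCP position; "tcp_rot": TCP orientation; "wrist_force": force on the tool from outside, world axes, zero at the start; "moment": the same for the moment, N m; "gripper_width": finger opening in m; "grasp_force": force on a finger pad.
Only numpy, scipy, OpenCV 4.12 (cv2) and the standard library are available. Lean on these libraries where they do the work, as an engineer would, in place of code of your own. Each camera call takes 0.05 s, during which the arm holds its last target. There are 200 camera calls.

## Working session

There is one attempt and no reset: what is moved stays moved. The work goes in short steps, each a Python script; the robot and the scene stay as the last script left them, time stands still between calls to the robot, and variables do not carry over. Pictures are saved under pics/ and viewed, at most 10 in all, crops included, and the job is handed in when it is done.

```bash
mkdir -p pics; ls; python3 - <<'E'
from station import *
import cv2,numpy as np
for c in("side","top"):
    p,d=viewer.read_camera(c); cv2.imwrite(f"pics/{c}0.png",p[:,:,::-1]); np.save(f"pics/{c}0.npy",d)
    i=viewer.camera_info(c); print(c,i["eye"],np.round(i["rotation"],3).tolist(),i["intrinsics"],i["dist_coeffs"])
    for n in("cap","holder","shoulder","cup","petri","timer","forceps"):
        print(n,[(np.round(r["at"],3).tolist(),round(r["score"],2)) for r in tip_of(c,n)][:4])
s=env.sense();print(s["t"],s["wrist_force"],s["gripper_width"],s["tcp_rot"])
E
```

```text
pics
side [0.26078239 0.55433008 0.69167798] [[-0.931, 0.215, -0.294], [-0.364, -0.597, 0.715], [-0.022, 0.773, 0.634]] [[592.8221564    0.         307.28379586]
 [  0.         592.8221564  250.56180395]
 [  0.           0.           1.        ]] [-0.13091541  0.          0.          0.          0.        ]
cap [([0.546, -0.017, 0.029], 0.93), ([0.402, -0.042, -0.001], 0.9)]
holder [([0.553, -0.011, -0.002], 0.84)]
shoulder []
cup [([0.646, -0.264, -0.001], 0.89)]
petri [([0.681, -0.107, 0.0], 0.71)]
timer [([0.428, -0.363, -0.004], 0.65)]
forceps [([0.669, 0.106, 0.002], 0.74)]
top [ 0.45538981 -0.14719166  0.93338314] [[-0.004, 0.994, -0.105], [-1.0, -0.007, -0.025], [-0.025, 0.105, 0.994]] [[475.7117819    0.         325.15284608]
 [  0.         475.7117819  234.57553222]
 [  0.           0.           1.        ]] [-0.03531207  0.          0.          0.          0.        ]
cap [([0.406, -0.043, 0.0], 0.66), ([0.382, 0.058, -0.002], 0.64), ([0.544, -0.011, 0.028], 0.61)]
holder []
shoulder []
cup [([0.648, -0.269, 0.001], 0.92), ([0.543, -0.011, 0.027], 0.17)]
petri [([0.683, -0.11, 0.001], 0.88)]
timer [([0.426, -0.37, 0.002], 0.61)]
forceps [([0.666, 0.105, -0.0], 0.76)]
0.8 [-0.22379735 -0.17691014 -0.02907706] 0.09227412685451879 [[ 9.48366815e-01  3.17175635e-01 -2.56017433e-05]
 [ 3.17175633e-01 -9.48366814e-01 -5.97195974e-05]
 [-4.32214449e-05  4.85158353e-05 -9.99999998e-01]]
```

View pics/side0.png

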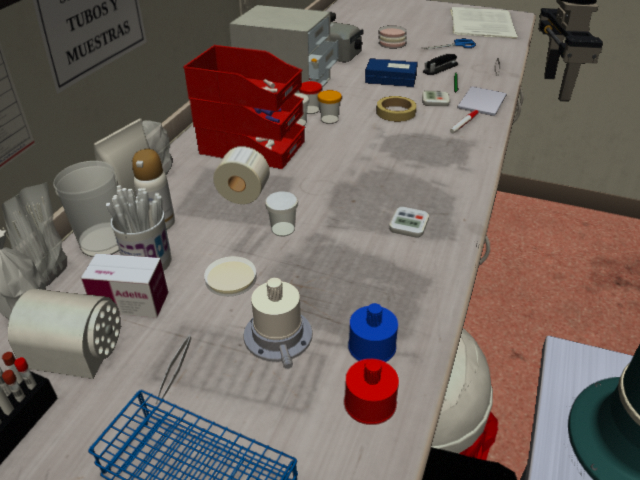

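View pics/top0.png

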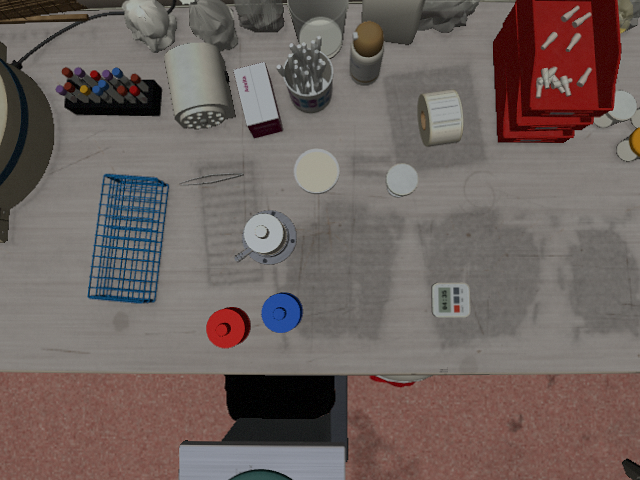

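The side view shows the white cap on the holder at px (276,315), with the blue cap at (373,332) and the red one at (371,390). The top view shows the white cap at (264,235) and free worktop around (340,265). Next I'll refine the knob position from depth and plan the joint poses.

```bash
cat > h.py <<'E'
from station import *
import cv2,numpy as np
def cloud(c,d=None,pic=None):
    if d is None: pic,d=viewer.read_camera(c)
    i=viewer.camera_info(c); v,u=np.nonzero(d>0); z=d[v,u]
    n=cv2.undistortPoints(np.stack([u,v],1).astype(float)[:,None],np.array(i["intrinsics"]),np.array(i["dist_coeffs"]))[:,0]
    P=np.stack([n[:,0]*z,-n[:,1]*z,-z],1)@np.array(i["rotation"]).T+i["eye"]
    return P,(None if pic is None else pic[v,u])
def circ(P):
    # centre of the enclosing circle of a blob, in plan
    (x,y),r=cv2.minEnclosingCircle(P[:,:2].astype(np.float32)); return np.round([x,y,r],4)
def near(P,xy,r,z0,z1):
    return P[(np.hypot(P[:,0]-xy[0],P[:,1]-xy[1])<r)&(P[:,2]>z0)&(P[:,2]<z1)]
def R(a): # tool down, tool x axis at yaw a
    c,s=np.cos(a),np.sin(a); return np.array([[c,s,0],[s,-c,0],[0,0,-1.]])
E
python3 - <<'E'
from h import *
for c in("top","side"):
    P,_=cloud(c,np.load(f"pics/{c}0.npy"))
    for z0,z1,r in((.108,.125,.03),(.078,.09,.05),(.025,.035,.06),(-.003,.003,.0)):
        Q=near(P,(.545,-.014),r,z0,z1)
        if len(Q)>5: print(c,z0,len(Q),circ(Q),Q.mean(0).round(4),np.median(Q[:,2]).round(4))
    Q=near(P,(.5,-.19),.05,-.02,.05);print("table",Q[:,2].min(),Q[:,2].max())
for a in np.radians([-90,-60,-30,0,18,45,90]):
    print(np.degrees(a),[None if q is None else np.round(q,2).tolist() for q in(solver.inverse_kinematics(p,R(a)) for p in([.545,-.014,.034],[.545,-.014,.2],[.5,-.19,.06]))])
E
```

```text
top 0.108 121 [ 0.5493 -0.0146  0.011 ] [ 0.549  -0.0146  0.1123] 0.1124
top 0.078 1080 [ 0.5493 -0.0141  0.0363] [ 0.5485 -0.0149  0.0824] 0.0823
top 0.025 127 [ 0.5491 -0.0143  0.0396] [ 0.5357 -0.033   0.0294] 0.029
table -0.0071260692371379886 0.0037568228328636044
side 0.108 151 [ 0.5463 -0.0139  0.0126] [ 0.5467 -0.0115  0.1131] 0.1134
side 0.078 1141 [ 0.5483 -0.0131  0.0383] [ 0.5447 -0.0068  0.0835] 0.0836
side 0.025 373 [ 0.547  -0.0106  0.0402] [0.5375 0.0114 0.03  ] 0.0296
table -0.004141427482223792 0.0043261585561849
-90.0 [[-0.92, 1.09, 1.33, 2.03, -1.22, 1.17, -2.16], [-0.99, 0.66, 1.36, 1.93, -0.72, 1.16, -2.49], [0.16, 0.49, 0.18, 2.0, -0.14, 0.65, -2.72]]
-59.99999999999999 [[-0.01, 0.55, -0.03, 1.98, 0.03, 0.62, -2.68], [0.17, 0.33, -0.25, 1.86, 0.1, 0.97, -2.74], [0.25, 0.49, 0.06, 2.0, -0.05, 0.65, -2.27]]
-29.999999999999996 [[0.1, 0.56, -0.18, 1.97, 0.16, 0.63, -2.27], [0.26, 0.34, -0.37, 1.86, 0.14, 0.97, -2.26], [0.33, 0.49, -0.04, 1.99, 0.03, 0.66, -1.82]]
0.0 [[0.17, 0.57, -0.26, 1.96, 0.23, 0.64, -1.81], [0.34, 0.35, -0.46, 1.85, 0.19, 0.98, -1.77], [0.44, 0.5, -0.18, 1.98, 0.14, 0.66, -1.39]]
18.0 [[0.2, 0.58, -0.3, 1.96, 0.27, 0.64, -1.53], [0.37, 0.36, -0.49, 1.85, 0.2, 0.98, -1.47], [0.5, 0.51, -0.24, 1.98, 0.19, 0.67, -1.12]]
45.0 [[0.26, 0.59, -0.38, 1.96, 0.34, 0.66, -1.11], [0.41, 0.37, -0.55, 1.85, 0.23, 0.99, -1.02], [0.56, 0.52, -0.33, 1.98, 0.26, 0.68, -0.71]]
90.0 [[0.39, 0.63, -0.54, 1.95, 0.49, 0.7, -0.45], [0.48, 0.39, -0.64, 1.84, 0.28, 1.0, -0.28], [0.67, 0.55, -0.47, 1.97, 0.37, 0.71, -0.02]]
```

```bash
python3 - <<'E'
from h import *
a=np.radians(18); x,y=.548,-.0138
def st(m):
    s=env.sense();print(m,round(s["t"],2),np.round(s["ee_pos"],4),np.round(s["wrist_force"],1),round(s["gripper_width"],4),np.round(s["grasp_force"],1))
env.reach([x,y,.2],R(a)); env.movel([x,y,.089],rate=.12); st("down")
effector.grasp(20); st("grasp")
env.movel([x,y,.19],rate=.12); st("up")
p,_=viewer.read_camera("side"); cv2.imwrite("pics/lift.png",p[150:430,150:500,::-1])
E
```

```text
down 4.33 [ 0.5486 -0.0138  0.0897] [-0.6 -0.3  0.4] 0.092 0.0
grasp 5.39 [ 0.548  -0.0138  0.089 ] [ 1.   0.6 -0.4] 0.0213 20.0
up 6.38 [ 0.5474 -0.0139  0.1893] [-0.2  0.4 -1.6] 0.0214 20.0
```

View pics/lift.png

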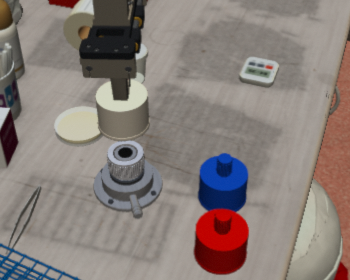

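The cap is hanging upright at crop px (122,110), and the collar on the spigot is exposed at (126,165). Now I'll place the cap.

```bash
python3 - <<'E'
from h import *
x,y=.5,-.19
def st(m):
    s=env.sense();print(m,round(s["t"],2),np.round(s["ee_pos"],4),np.round(s["wrist_force"],1),round(s["gripper_width"],4));return s
env.movel([x,y,.19],rate=.15); env.movel([x,y,.07],rate=.1); f0=st("low")["wrist_force"][2]
z=.063
while z>.054:
    env.movel([x,y,z],rate=.03); s=env.sense()
    if s["wrist_force"][2]-f0>1.2: break
    z-=.001
st("contact"); effector.release(); st("rel")
env.movel([x,y,.19],rate=.15); st("up")
p,d=viewer.read_camera("side"); cv2.imwrite("pics/placed.png",p[150:430,150:500,::-1]); P,_=cloud("side",d)
print("cap",[(r["at"],r["score"]) for r in tip_of("side","cap")])
for n in("collar","collar_top","shoulder"): print(n,[(np.round(r["at"],4),r["score"]) for r in tip_of("side",n)])
for c in("side","top"):
    if c=="top": P,_=cloud(c)
    for z0,z1,r in((.0705,.078,.025),(.066,.0765,.035),(.026,.034,.05)):
        Q=near(P,(.548,-.0138),r,z0,z1)
        if len(Q)>5: print(c,z0,len(Q),circ(Q),np.median(Q[:,2]).round(4))
for n in("collar","collar_top","shoulder"): print(n,[(np.round(r["at"],4),r["score"]) for r in tip_of("top",n)])
E
```

```text
low 9.15 [ 0.5005 -0.1902  0.0706] [ 0.2  0.5 -1.6] 0.0218
contact 10.53 [ 0.5   -0.19   0.059] [ 0.2 -0.3 -0.1] 0.0215
rel 11.64 [ 0.5   -0.19   0.059] [ 0.3 -0.1 -0.3] 0.0921
up 12.67 [ 0.4993 -0.1899  0.1891] [-0.2 -0.1 -0.1] 0.0918
cap [([0.3732, 0.0586, -0.003], 0.86), ([0.4042, -0.0393, 0.0006], 0.78), ([0.4986, -0.1958, 0.0004], 0.7)]
collar [(array([ 0.5513, -0.0097,  0.043 ]), 0.86)]
collar_top [(array([ 0.5478, -0.0147,  0.0727]), 0.94)]
shoulder [(array([ 0.5499, -0.0133,  0.0297]), 0.81)]
side 0.0705 579 [ 0.548  -0.0138  0.0251] 0.0733
side 0.066 844 [ 0.5471 -0.0129  0.0289] 0.0731
side 0.026 760 [ 0.5482 -0.012   0.0412] 0.0295
top 0.0705 424 [ 0.5479 -0.0137  0.025 ] 0.0722
top 0.066 652 [ 0.5495 -0.014   0.0274] 0.0718
top 0.026 540 [ 0.5493 -0.0135  0.04  ] 0.0285
collar [(array([ 0.5508, -0.0105,  0.0414]), 0.93)]
collar_top [(array([ 0.5486, -0.0119,  0.0768]), 0.79)]
shoulder [(array([ 0.5451, -0.0106,  0.0316]), 0.69)]
```

View pics/placed.png

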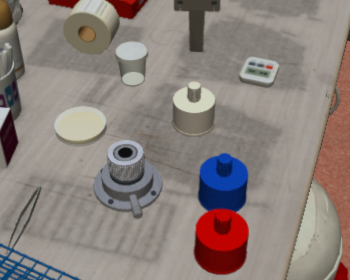

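The cap stands upright at crop px (194,112), and the collar is at (126,165). Next I'll grip the collar and feel how stiff it is when pressed.

```bash
python3 - <<'E'
from h import *
x,y=.5485,-.0135
def st(m):
    s=env.sense();print(m,round(s["t"],2),np.round(s["ee_pos"],4),np.round(s["wrist_force"],1),np.round(s["moment"],2),round(s["gripper_width"],4),round(float(s["joint_positions"][6]),2));return s
env.reach([x,y,.15],R(0)); env.movel([x,y,.046],rate=.12); st("down")
effector.grasp(45); st("grip")
for dz in(.001,.002,.003):
    env.movel([x,y,.046-dz],rate=.02); s=st(dz)
    if s["wrist_force"][2]>12: break
E
```

```text
down 14.91 [ 0.5491 -0.0136  0.0467] [-0.1  0.1  0.2] [ 0.02 -0.03 -0.01] 0.0917 -1.87
grip 15.57 [ 0.5486 -0.0134  0.0461] [ 0.4 -0.4  1. ] [0.08 0.03 0.03] 0.0535 -1.87
0.001 15.82 [ 0.5487 -0.0134  0.0458] [-2.7 -1.1  8.5] [0.08 0.56 0.  ] 0.0534 -1.87
0.002 16.07 [ 0.5487 -0.0134  0.0456] [-4.1 -0.9 15.1] [0.05 1.1  0.02] 0.053 -1.87
```

```bash
python3 - <<'E'
from h import *
x,y=.5485,-.0135
for d in range(4,81,4):
    try: env.movel([x,y,.0447],R(np.radians(d)),rate=.03)
    except env.PlanningError as e: print(d,e); break
    s=env.sense(); print(d,round(s["t"],2),np.round(s["ee_pos"],4),np.round(s["wrist_force"],1),np.round(s["moment"][2],2),round(float(s["joint_positions"][6]),2),np.round(np.degrees(np.arctan2(s["tcp_rot"][1][0],s["tcp_rot"][0][0])),1))
    if s["wrist_force"][2]<3.5 and s["ee_pos"][2]<.0453: break
    if np.linalg.norm(s["wrist_force"])>40: break
E
```

```text
4 16.32 [ 0.5493 -0.0135  0.0458] [-0.5  0.3  9.1] 0.09 -1.82 4.0
8 16.57 [ 0.5497 -0.0134  0.0458] [-0.5 -0.7  7.9] 0.09 -1.76 8.0
12 16.82 [ 0.5499 -0.0133  0.0459] [-0.2  0.9  8.6] 0.09 -1.7 12.0
16 17.07 [ 0.5499 -0.0132  0.0458] [-1.2  0.5  7.1] 0.07 -1.64 16.0
20 17.32 [ 0.5498 -0.0132  0.0458] [0.1 0.4 6.9] 0.01 -1.59 20.0
24 17.57 [ 0.5496 -0.0134  0.0457] [-0.3  0.2  7.3] 0.12 -1.53 24.0
28 17.82 [ 0.5495 -0.0133  0.0457] [-0.7  0.9  6.7] -0.0 -1.47 28.0
32 18.07 [ 0.5498 -0.0133  0.0458] [-1.2 -0.3  8.2] 0.1 -1.41 32.0
36 18.32 [ 0.5499 -0.0132  0.0458] [-0.5 -0.   6.5] 0.04 -1.36 36.0
40 18.57 [ 0.5492 -0.0136  0.0455] [-0.6  0.1  7.1] 0.17 -1.3 39.9
44 18.82 [ 0.5487 -0.0137  0.0447] [ 0.3 -0.6  1.5] 0.06 -1.24 43.8
```

It drops at about 44°. I'll centre it a little further round and push it home.

```bash
python3 - <<'E'
from h import *
x,y=.5485,-.0135
env.movel([x,y,.0445],R(np.radians(47)),rate=.03)
for z in np.r_[np.arange(.043,.0355,-.0015),np.arange(.035,.0295,-.001)]:
    env.movel([x,y,z],rate=.03); s=env.sense()
    print(round(z,4),round(s["t"],2),np.round(s["ee_pos"],4),np.round(s["wrist_force"],1),np.round(s["moment"],2),round(s["gripper_width"],4))
    if s["wrist_force"][2]>20: break
p,d=viewer.read_camera("side"); cv2.imwrite("pics/home.png",cv2.resize(p[260:400,200:380,::-1],None,fx=3,fy=3))
E
```

```text
0.043 19.32 [ 0.5485 -0.0136  0.0427] [ 1.2  0.1 -1.7] [-0.17 -0.31  0.04] 0.0537
0.0415 19.57 [ 0.5484 -0.0136  0.0413] [ 1.7 -0.5 -1.9] [-0.11 -0.25  0.06] 0.0532
0.04 19.82 [ 0.5486 -0.0135  0.0402] [0.3 0.2 1.1] [-0.19 -0.04  0.01] 0.0531
0.0385 20.07 [ 0.5486 -0.0135  0.0387] [ 0.1 -1.6  3.1] [-0.21 -0.05  0.  ] 0.0535
0.037 20.32 [ 0.5486 -0.0136  0.0371] [-0.2 -0.7  3.1] [-0.26 -0.04  0.02] 0.0536
0.035 20.57 [ 0.5486 -0.0135  0.0352] [-0.1 -0.   5.5] [-0.24  0.11 -0.01] 0.0532
0.034 20.82 [ 0.5486 -0.0135  0.0343] [-0.3 -0.8  6.6] [-0.27  0.1   0.  ] 0.0535
0.033 21.07 [ 0.5486 -0.0135  0.0342] [-3.5 -1.4 13.4] [-0.23  0.79 -0.05] 0.053
0.032 21.32 [ 0.5486 -0.0135  0.0341] [-6.9 -1.8 22.2] [-0.26  1.56  0.01] 0.0537
```

View pics/home.png

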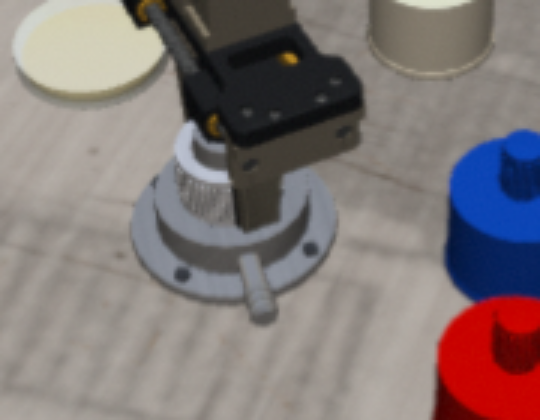

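The picture shows the collar seated flush on the shoulder at px (205,205). The travel was 12 mm, with the spring ramp felt and then a hard stop, so I'm handing in.

```bash
python3 - <<'E'
from h import *
env.pause(.3); s=env.sense(); print(s["ee_pos"],s["wrist_force"],s["grasp_force"])
print(workorder.finish_job())
E
```

```text
[ 0.54867843 -0.01353908  0.03412997] [-5.76735291 -1.28299597 23.25678517] 45.00815860228613
the job is handed in; nothing more can be done
None
```

I set the cap upright on the worktop about 18 cm from the holder, turned the collar about 47°, pushed it down to its stop and handed the job in at about 22 s with the gripper still holding it down; the hand-in gave no verdict.

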